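Hold the cap locker open, ease its lid shut and lock it

ROBOT

A 7-joint arm with a two-finger parallel gripper is mounted at the origin on the work surface. World frame = base frame: x ahead of the robot, y to its left, z up, the work surface at z = 0. Lengths are in m, angles in degrees, forces in N, time in s.
With the tool pointing down it reaches from about 0.35 to 0.9 m from the base axis. Payload 7.2 kg.
Tool frame: the origin (TCP) lies on the centre line of the jaws, within the pads' length; the fingertips stand 11 mm ahead of it and the grasp point (between the pads) lies 8 mm behind it (r.tcp_to_tips is the distance from the TCP to the fingertips, in m); z points along the fingers, y is the line along which they close (so a half turn about z gives the same grasp; the last joint's range is limited). The gripper opens to 88 mm and grips with 3 to 60 N. Pads are 20 mm wide; open, the fingers measure 115 mm over their backs; the gripper's body (75 mm by 178 mm) begins 61 mm behind the grasp point.
Start: joints at [-70.485, 23.554, -0.728, 91.456, 0.321, 64.991, -4.71], TCP at [0.248, 0.573, 0.234] pointing down, gripper open.
Joint ranges: [-169.25, 169.25], [-16.82, 113.86], [-84.01, 82.57], [7.8, 145.47], [-59.2, 239.2], [7.22, 106.19], [-163.78, 163.78]. Speed limits (degrees/s): [136.94, 136.94, 172.46, 172.46, 180, 180, 180].

INTERFACE

Orientations are given as [roll, pitch, yaw] about the fixed x, y, z axes, in that order (R = Rz(yaw) Ry(pitch) Rx(roll)).
In Python, from workcell import r, optics, ticket, boxes_of, cut_out, tip_of gives the robot as it stands.
- The arm moves only by the tool drive_tool, never from a script. Its argument "targets" is a list of rows, each a list of 7 numbers: the shift along the world's x, y, z normalised to -1 to 1, where 1 is 30 mm, then the turn, a rotation vector about the world's x, y, z normalised to -1 to 1, where 1 is 6 degrees, then the opening, from 0 (shut) to 1 (fully open). A call has exactly 8 rows; each row shifts and turns the commanded pose from where the row before left it; what a row does not reach is not made up. A row lasts 1/12 s, in which the tool goes at most 41.7 mm and 7.16 degrees, less where a joint would pass 70% of its speed; a pose out of reach is approached as far as the arm can. A call with a number of a shift or a turn outside -1 to 1 is refused whole. A call with a gripper value outside its range is refused whole. The fingers move at their own pace and stop on an object; "squeeze" is the grip in N (left out, the last holds). Time passes only in rows, so rows that do not move let the fingers close, or fill a call up. It gives the time, the measured TCP pose, the force, the opening and the grip force at its end, in the units of the state.
- r.sense(): the state, without advancing time (a new reading comes with each control period).
- optics.snapshot(name): name is "scene" or "side" or "wrist"; returns a dict with "color" (480x640x3 uint8, red, green, blue), "fx", "fy", "cx", "cy" (pixels), "cam_to_world" (4x4, takes a point from camera to world coordinates); the wrist camera has in their place "tool_from_camera" (4x4, takes a point from camera to tool coordinates, whose origin is the TCP and whose axes are the flange's). Camera axes: x right, y down, z forward; pixel columns grow to the right and rows downward; lengths in m; the calibration is good to about 2 mm. A picture is of the moment at which its call begins: read the wrist's pose just before it. There is no depth.
- ticket.finish_job(): hands the job in; it is judged then, once.
Trained networks look in a picture, given as the dict that the camera call returned (one of the last four; its "shot" number tells which), for a name from the list of things; names that differ only in an ending like _2 or _b are one class to them, and where a whole thing is asked for, a point or a joint stands for the part that bears it (a point fixed in the world has none). Each returns a list of dicts, best first, with "score" (0 to 1); they miss things now and then, are a little off and sometimes report something else, mostly with a low value. They report only what shows in the picture. A call takes as long as a camera call.
- boxes_of(picture, label): "extent" ([left, top, right, bottom] in pixels, round what is visible of it).
- cut_out(picture, label): "region" (480x640 bool, what is visible of it) and "extent" ([left, top, right, bottom] in pixels, round what is visible of it).
- tip_of(picture, label): "xy" ([column, row] in pixels: a listed point, or the origin of a listed thing).
The state is a dict: "t": time; "joint_positions": joint angles; "joint_velocities": joint speeds; "joint_efforts": joint torques, N m; "eef_pos": TCP position; "orientation": TCP orientation; "force": force on the tool from outside, world axes, zero at the start; "torque": the same for the moment, N m; "finger_gap": opening from 0.0 (shut) to 1.0 (fully open); "gripper_force": force on a finger pad.
Only numpy, scipy, OpenCV 4.12 (cv2) and the standard library are available. Lean on these libraries where they do the work, as an engineer would, in place of code of your own. Each camera call takes 0.05 s, during which the arm holds its last target. There are 200 camera calls.

TASK

I need to take a few valve caps out of the blue stock locker on the counter: press its red side lever right down so that the lid swings wide open, keep it held there for at least three seconds, then ease the lever all the way back up so that the lid comes down slowly and does not slam. Once the lid is shut, push the black handle of its cam lock round with a fingertip, from pointing back over the lid to its locked stop along the front edge. Raise and lower the lid only with the lever, not by hand on the raised lid itself, and pick up or shift nothing else on the counter.

Things in the scene. Friction and masses are not known exactly. Their poses are not given: they have to be found in the camera images.
- locker: Blue sheet-steel locker, fixed on the counter, 220 deep (x) by 280 wide (y) by 125 mm high, with a steel lid 228 x 288 mm (top face 130 mm above the counter when shut). Origin: centre of its underside, on the counter. x points from its front (near the robot) to the hinge at its back, y to its left, z up. The lever is on its right (-y) side, the cam lock on the lid near the front.
- paddle (a point): Centre of the top face of the lever's red paddle (50 x 50 mm, level at rest). At rest in the locker's frame: x -175, y -157, z 105 mm; 61 mm clear of the lid's front edge. Pressed, it swings on a 170 mm arc about the lever's pivot, almost straight down by 62 mm to its lower stop (z 43 mm, x within 4 mm), tilting 21 degrees with its robot-side edge lower.
- lever (a joint): Side lever (rad): 0 at rest (paddle up, lid shut), 0.36 at its lower stop (lid wide open). A push rod lifts the lid about 3 rad per rad. Pressing takes about 13 N at first to 4 N near the stop, straight down on the paddle. Nothing holds it down: if let go, the lid's weight drives lid and lever back at once and the lid slams; the paddle follows a fingertip that backs up slowly.
- lid_hinge (a joint): Opening angle of the lid (rad) about its hinge along the back top edge of the locker: 0 shut, 1.17 with the lever fully down. The front edge rises up and back, away from the robot. Coming down evenly in two seconds or more is gentle; in about one second is too hard.
- lid: The steel lid, 228 x 288 mm, with the cam lock on it. Origin on the hinge line at the middle of the locker's back top edge (locker frame x = 110, y = 0, z = 125 mm); its own x axis lies in the lid from front to hinge.
- lock_hub (a point): Top of the cam lock's hub, on its turning axis (upright while the lid is shut): locker frame x -70, y 0, z 152 mm, 22 mm above the lid. The black handle arm is 14 mm wide and ends 60 mm from the axis; its underside stands 12 mm, its top 22 mm above the lid.
- lock_tip (a point): Point on the top middle of the black handle arm, 52 mm from the hub axis; the line from lock_hub to lock_tip is the direction of the arm.
- cam_lock (a joint): Cam lock (rad): 0 locked (arm along the front edge, pointing to the locker's +y; firm stop), 1.57 unlocked (arm pointing to +x, back over the lid). Starts at 1.2 to 1.57. To lock, push the tip leftwards, then round towards the front: counter-clockwise from above. Stays where left; takes 0.1 Nm (2 N at 50 mm). Its tongue catches under the front rim, so lock only with the lid shut.
- gauge: Bystander: grey plastic digital pressure gauge lying flat, 58 x 150 x 26 mm.
- ratchet: Bystander: worn steel ratchet handle lying flat, 205 mm long, 28 mm high.
- socket: Bystander: chrome hex socket standing upright, 27 mm diameter, 37 mm high.
- crayon: Bystander: yellow wax tire crayon lying flat, 101 mm long, 13 mm thick.
- lug_nut: Bystander: steel lug nut standing, 25 mm across, 26 mm high.
- valve_stem: Bystander: black rubber tire valve stem standing upright, 19 mm diameter foot, 44 mm high.
- cap_jar: Bystander: amber jar with a red cap, 60 mm diameter, 75 mm high.

How it is judged:
By the outcome, as a careful person would: the job done as asked, in the order asked, and still so for the second after the job is handed in, with the robot touching nothing.
It also fails if it takes over 64 s, if anything falls off the work surface, if the arm or the gripper's body presses on something with over 40 N, if the wrist force passes 120 N, or if a joint passes its speed limit or range.

## Working session

There is one attempt and no reset: what is moved stays moved. The work goes in short steps, Python scripts to look and compute and a tool call to move; the robot and the scene stay as the last step left them, time stands still between calls to the robot, and variables do not carry over. Pictures are saved under pics/ and viewed, at most 10 in all, crops included, and the job is handed in when it is done.

Besides the shell and the picture viewer there is one more tool, called after "Request:" as name([rows], argument=value, ...), one row to a line, values as JSON. drive_tool: Moves the arm, as the interface text tells. Scaled input: -1 to 1 covers 30 mm each way for a shift and 6 degrees each way for a turn. Its arguments: {"type":"object","properties":{"targets":{"type":"array","items":{"type":"array","items":{"type":"number"}}},"squeeze":{"type":"number"}},"required":["targets"]}

```bash
mkdir -p pics
cat > h.py <<'E'
import numpy as np, cv2
from workcell import r, optics, ticket, boxes_of, cut_out, tip_of
def ray(p,uv):
    T=np.array(p["cam_to_world"]); d=T[:3,:3]@np.array([(uv[0]-p["cx"])/p["fx"],(uv[1]-p["cy"])/p["fy"],1]); return T[:3,3],d
def onz(p,uv,z):
    o,d=ray(p,uv); return o+d*(z-o[2])/d[2]
def tri(a,b):
    A=0;B=0
    for o,d in (a,b):
        d=d/np.linalg.norm(d);M=np.eye(3)-np.outer(d,d);A=A+M;B=B+M@o
    return np.linalg.solve(A,B)
def save(p,n): cv2.imwrite("pics/"+n,p["color"][:,:,::-1])
E
python3 - <<'E'
from h import *
s=r.sense();print(s["t"],s["eef_pos"],s["orientation"],s["force"])
P={}
for c in("scene","side"):
    p=P[c]=optics.snapshot(c);save(p,c+".png")
    print(c,np.round(np.array(p["cam_to_world"])[:3,3],3))
Z=dict(paddle=.105,lock_hub=.152,lock_tip=.152,locker=0)
for l,z in Z.items():
    R=[]
    for c,p in P.items():
        for q in tip_of(p,l)[:2]:
            print(l,c,np.round(q["xy"],1),round(q["score"],2),onz(p,q["xy"],z).round(4)); 
        t=tip_of(p,l)
        if t:R.append(ray(p,t[0]["xy"]))
    if len(R)==2: print("  tri",tri(*R).round(4))
for l in "gauge ratchet socket crayon lug_nut valve_stem cap_jar".split():
    p=P["scene"];b=boxes_of(p,l)
    if b: e=b[0]["extent"];print(l,round(b[0]["score"],2),onz(p,[(e[0]+e[2])/2,(e[1]+e[3])/2],.02).round(3))
E
```

```text
0.0 [0.24830503 0.57302129 0.23280433] [-1.79907876e+02  6.89917321e-03  1.56574484e+02] [-0.28672202 -0.11120504  0.35173479]
scene [ 1.283 -0.245  0.942]
side [ 0.303 -0.671  0.766]
paddle scene [221.8 249.3] 0.96 [ 0.5041 -0.1135  0.105 ]
paddle side [328.7 315.1] 0.89 [ 0.5058 -0.115   0.105 ]
  tri [ 0.5054 -0.1144  0.1055]
lock_hub side [342.7 237.5] 0.76 [0.5969 0.042  0.152 ]
lock_tip scene [319.3 255.5] 0.66 [0.6469 0.0578 0.152 ]
lock_tip side [366.6 227.7] 0.64 [0.6587 0.0552 0.152 ]
  tri [0.6549 0.0524 0.1583]
locker scene [318.5 310.1] 0.76 [0.6726 0.0459 0.    ]
gauge 0.83 [0.437 0.234 0.02 ]
ratchet 0.57 [0.708 0.308 0.02 ]
socket 0.41 [ 0.393 -0.116  0.02 ]
lug_nut 0.5 [ 0.578 -0.206  0.02 ]
cap_jar 0.94 [ 0.66  -0.205  0.02 ]
```

View pics/scene.png

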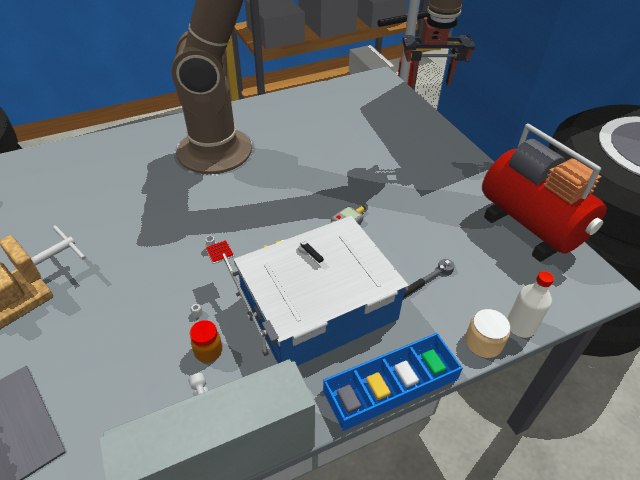

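View pics/side.png

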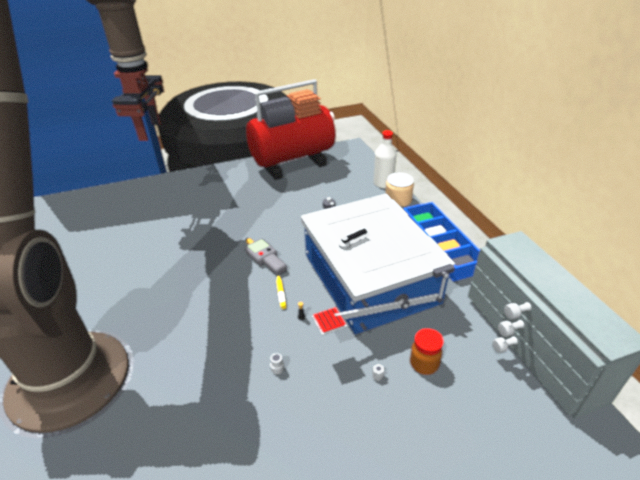

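The scene view shows the paddle at (220,251) and the handle from (303,245) to (322,262). The side view shows the paddle at (329,318) and the handle from (344,241) to (367,232). The networks agree with both. Next I'll fit the locker yaw from the lid corners.

Run:
```python
from h import *
from scipy.optimize import least_squares
L=[];W=[]
for c,cs in(("scene",[((-118,-144),(236,258)),((-118,144),(347,221)),((110,144),(408,289)),((110,-144),(275,334))]),("side",[((-118,-144),(343,292)),((-118,144),(303,213)),((110,144),(390,197)),((110,-144),(451,268))])):
    p=optics.snapshot(c)
    for l,uv in cs:
        L.append(l);W.append(onz(p,uv,.13)[:2])
L+=[(-175,-157)]*3+[(-70,0)];W+=[(.5054,-.1144)]*3+[(.597,.042)]
L=np.array(L)/1000;W=np.array(W)
def f(x):
    c,s=np.cos(x[2]),np.sin(x[2]);return (L@np.array([[c,s],[-s,c]])+x[:2]-W).ravel()
q=least_squares(f,[.67,.05,0]);x=q.x
print(x[:2],np.degrees(x[2]));print((q.fun.reshape(-1,2)*1000).round(1))
c,s=np.cos(x[2]),np.sin(x[2])
for n,l in(("paddle",(-.175,-.157)),("hub",(-.07,0))):print(n,np.array(l)@np.array([[c,s],[-s,c]])+x[:2])
```

```text
[0.67250783 0.04268052] 0.23918897707828324
[[ -8.5  -4.4]
 [ -5.8  18.7]
 [ -1.7  -3.8]
 [ 10.2 -10.3]
 [ 10.2 -11.7]
 [ -0.1  -2.2]
 [  5.   11.9]
 [  6.8   3.4]
 [ -7.2  -0.6]
 [ -7.2  -0.6]
 [ -7.2  -0.6]
 [  5.5   0.4]]
paddle [ 0.49816477 -0.11504867]
hub [0.60250844 0.04238829]
```

Request:
drive_tool([
  [0.35,-0.95,0,0,0,0.19,0],
  [0.35,-0.95,0,0,0,0.19,0],
  [0.35,-0.95,0,0,0,0.19,0],
  [0.35,-0.95,0,0,0,0.19,0],
  [0.35,-0.95,0,0,0,0.19,0],
  [0.35,-0.95,0,0,0,0.19,0],
  [0.35,-0.95,0,0,0,0.19,0],
  [0.35,-0.95,0,0,0,0.19,0],
], squeeze=10)

```text
t: 2.02
eef_pos: [0.3328, 0.3441, 0.2338]
orientation: [180.0, 0.0, 165.8]
force: [0.6, -0.0, 0.1]
finger_gap: 0.433
gripper_force: 0.0
```

Request:
drive_tool([
  [0.35,-0.95,0,0,0,0.19,0],
  [0.35,-0.95,0,0,0,0.19,0],
  [0.35,-0.95,0,0,0,0.19,0],
  [0.35,-0.95,0,0,0,0.19,0],
  [0.35,-0.95,0,0,0,0.19,0],
  [0.35,-0.95,0,0,0,0.19,0],
  [0.35,-0.95,0,0,0,0.19,0],
  [0.35,-0.95,0,0,0,0.19,0],
])

```text
t: 2.68
eef_pos: [0.4168, 0.1161, 0.234]
orientation: [180.0, 0.0, 174.9]
force: [0.8, 0.8, 0.2]
finger_gap: 0.004
gripper_force: 0.0
```

Request:
drive_tool([
  [0.35,-0.95,0,0,0,0.19,0],
  [0.35,-0.95,0,0,0,0.19,0],
  [0.35,-0.95,0,0,0,0.19,0],
  [0.35,-0.95,0,0,0,0.19,0],
  [0.35,-0.95,0,0,0,0.19,0],
  [0.35,-0.95,0,0,0,0.19,0],
  [0.35,-0.95,0,0,0,0.19,0],
  [0.35,-0.95,0,0,0,0.19,0],
])

```text
t: 3.35
eef_pos: [0.5008, -0.1119, 0.2339]
orientation: [180.0, 0.0, -176.0]
force: [1.6, 0.2, 0.3]
finger_gap: 0.003
gripper_force: 0.0
```

```bash
cat >> h.py <<'E'
from scipy.spatial.transform import Rotation
def wrist():
    s=r.sense();p=optics.snapshot("wrist")
    T=np.eye(4);T[:3,:3]=Rotation.from_euler("xyz",s["orientation"],degrees=True).as_matrix();T[:3,3]=s["eef_pos"]
    p["cam_to_world"]=T@np.array(p["tool_from_camera"]);return p
E
python3 - <<'E'
from h import *
p=wrist();save(p,"w1.png")
for l,z in dict(paddle=.105,lock_hub=.152,lock_tip=.152).items():
    for q in tip_of(p,l)[:2]:print(l,np.round(q["xy"]),round(q["score"],2),onz(p,q["xy"],z).round(4))
print(r.sense()["t"])
E
```

```text
paddle [313. 240.] 0.66 [ 0.5058 -0.1224  0.105 ]
lock_hub [508. 382.] 0.96 [0.5997 0.0416 0.152 ]
lock_tip [508. 435.] 0.71 [0.6519 0.0532 0.152 ]
3.55
```

View pics/w1.png

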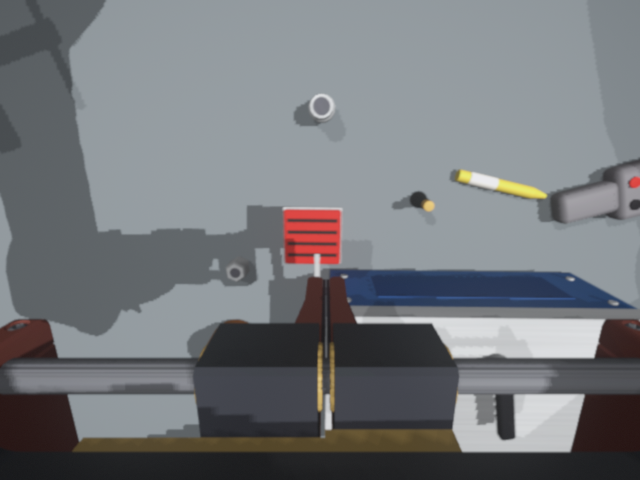

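The wrist view shows the paddle at (313,236) and the locker's front edge nearly horizontal, so the yaw is about 4°. The handle is at (508,385–435). The paddle is near (0.505,-0.121).

Request:
drive_tool([
  [0,-0.04,-0.45,0,0,0,0],
  [0,-0.04,-0.45,0,0,0,0],
  [0,-0.04,-0.45,0,0,0,0],
  [0,-0.04,-0.45,0,0,0,0],
  [0,-0.04,-0.45,0,0,0,0],
  [0,-0.04,-0.45,0,0,0,0],
  [0,-0.04,-0.4,0,0,0,0],
  [0,-0.04,-0.3,0,0,0,0],
])

```text
t: 4.22
eef_pos: [0.5, -0.1183, 0.1307]
orientation: [179.9, -0.1, -175.9]
force: [-0.2, 0.7, 0.1]
finger_gap: 0.005
gripper_force: 0.0
```

Request:
drive_tool([
  [0,0,-0.1,0,0,0,0],
  [0,0,-0.1,0,0,0,0],
  [0,0,-0.1,0,0,0,0],
  [0,0,-0.1,0,0,0,0],
  [0,0,-0.1,0,0,0,0],
  [0,0,-0.1,0,0,0,0],
  [0,0,-0.1,0,0,0,0],
  [0,0,-0.1,0,0,0,0],
])

```text
t: 4.88
eef_pos: [0.4995, -0.1201, 0.1081]
orientation: [179.9, -0.1, -176.1]
force: [-6.8, 0.7, 10.8]
finger_gap: 0.005
gripper_force: 5.8
```

Request:
drive_tool([
  [0,0,-0.1,0,0,0,0],
  [0,0,-0.1,0,0,0,0],
  [0,0,-0.1,0,0,0,0],
  [0,0,-0.1,0,0,0,0],
  [0,0,-0.1,0,0,0,0],
  [0,0,-0.1,0,0,0,0],
  [0,0,-0.1,0,0,0,0],
  [0,0,-0.1,0,0,0,0],
])

```text
t: 5.55
eef_pos: [0.4975, -0.1202, 0.0834]
orientation: [179.9, -0.3, -176.1]
force: [-9.9, 0.2, 9.6]
finger_gap: 0.005
gripper_force: 5.9
```

Request:
drive_tool([
  [0,0,-0.1,0,0,0,0],
  [0,0,-0.1,0,0,0,0],
  [0,0,-0.1,0,0,0,0],
  [0,0,-0.1,0,0,0,0],
  [0,0,-0.1,0,0,0,0],
  [0,0,-0.05,0,0,0,0],
  [0,0,-0.05,0,0,0,0],
  [0,0,0,0,0,0,0],
])

```text
t: 6.22
eef_pos: [0.4983, -0.1202, 0.0652]
orientation: [179.9, -0.2, -176.1]
force: [-5.3, 0.0, 4.2]
finger_gap: 0.006
gripper_force: 3.0
```

Request:
drive_tool([
  [0,0,-0.08,0,0,0,0],
  [0,0,-0.08,0,0,0,0],
  [0,0,-0.08,0,0,0,0],
  [0,0,-0.05,0,0,0,0],
  [0,0,-0.05,0,0,0,0],
  [0,0,0,0,0,0,0],
  [0,0,0,0,0,0,0],
  [0,0,0,0,0,0,0],
])

```text
t: 6.88
eef_pos: [0.4994, -0.1201, 0.0564]
orientation: [179.9, -0.1, -176.1]
force: [-8.6, 1.4, 16.7]
finger_gap: 0.008
gripper_force: 10.0
```

Run:
```python
from h import *
s=r.sense();print(s["t"],s["eef_pos"],s["force"])
p=optics.snapshot("side");save(p,"s2.png")
```

```text
6.8833 [ 0.49936035 -0.12013447  0.05639502] [-8.64509163  1.42381668 16.70818429]
```

View pics/s2.png

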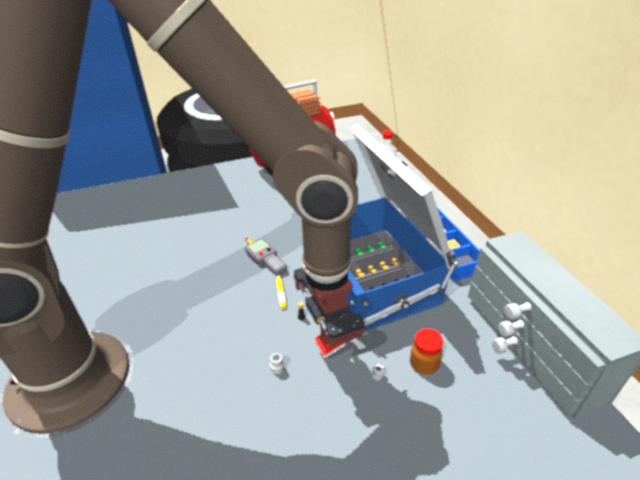

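The lid stands wide open, with its front edge at about (352,125)–(445,250), and the lever is at its stop (17 N). I'll hold it there.

Request:
drive_tool([
  [0,0,-0.03,0,0,0,0],
  [0,0,0,0,0,0,0],
  [0,0,0,0,0,0,0],
  [0,0,0,0,0,0,0],
  [0,0,0,0,0,0,0],
  [0,0,0,0,0,0,0],
  [0,0,0,0,0,0,0],
  [0,0,0,0,0,0,0],
])

```text
t: 7.6
eef_pos: [0.4994, -0.1202, 0.0561]
orientation: [179.9, -0.1, -176.1]
force: [-12.1, 1.5, 25.9]
finger_gap: 0.005
gripper_force: 14.2
```

Request:
drive_tool([
  [0,0,0,0,0,0,0],
  [0,0,0,0,0,0,0],
  [0,0,0,0,0,0,0],
  [0,0,0,0,0,0,0],
  [0,0,0,0,0,0,0],
  [0,0,0,0,0,0,0],
  [0,0,0,0,0,0,0],
  [0,0,0,0,0,0,0],
])

```text
t: 8.27
eef_pos: [0.4994, -0.1201, 0.0561]
orientation: [179.9, -0.1, -176.1]
force: [-11.1, 1.6, 26.0]
finger_gap: 0.004
gripper_force: 14.2
```

Request:
drive_tool([
  [0,0,0,0,0,0,0],
  [0,0,0,0,0,0,0],
  [0,0,0,0,0,0,0],
  [0,0,0,0,0,0,0],
  [0,0,0,0,0,0,0],
  [0,0,0,0,0,0,0],
  [0,0,0,0,0,0,0],
  [0,0,0,0,0,0,0],
])

```text
t: 8.93
eef_pos: [0.4994, -0.1202, 0.0562]
orientation: [179.9, -0.1, -176.1]
force: [-11.2, 1.7, 26.0]
finger_gap: 0.007
gripper_force: 14.2
```

Request:
drive_tool([
  [0,0,0,0,0,0,0],
  [0,0,0,0,0,0,0],
  [0,0,0,0,0,0,0],
  [0,0,0,0,0,0,0],
  [0,0,0,0,0,0,0],
  [0,0,0,0,0,0,0],
  [0,0,0,0,0,0,0],
  [0,0,0,0,0,0,0],
])

```text
t: 9.6
eef_pos: [0.4994, -0.1201, 0.0561]
orientation: [179.9, -0.1, -176.1]
force: [-11.4, 1.7, 26.1]
finger_gap: 0.004
gripper_force: 14.2
```

Request:
drive_tool([
  [0,0,0,0,0,0,0],
  [0,0,0,0,0,0,0],
  [0,0,0,0,0,0,0],
  [0,0,0,0,0,0,0],
  [0,0,0,0,0,0,0],
  [0,0,0,0,0,0,0],
  [0,0,0,0,0,0,0],
  [0,0,0,0,0,0,0],
])

```text
t: 10.27
eef_pos: [0.4994, -0.1202, 0.0561]
orientation: [179.9, -0.1, -176.1]
force: [-11.2, 1.3, 25.6]
finger_gap: 0.005
gripper_force: 14.2
```

Request:
drive_tool([
  [0,0,0,0,0,0,0],
  [0,0,0,0,0,0,0],
  [0,0,0,0,0,0,0],
  [0,0,0,0,0,0,0],
  [0,0,0,0,0,0,0],
  [0,0,0,0,0,0,0],
  [0,0,0,0,0,0,0],
  [0,0,0,0,0,0,0],
])

```text
t: 10.93
eef_pos: [0.4994, -0.1202, 0.0561]
orientation: [179.9, -0.1, -176.1]
force: [-11.8, 1.0, 26.0]
finger_gap: 0.004
gripper_force: 14.2
```

Request:
drive_tool([
  [0,0,0.04,0,0,0,0],
  [0,0,0.04,0,0,0,0],
  [0,0,0.04,0,0,0,0],
  [0,0,0.04,0,0,0,0],
  [0,0,0.04,0,0,0,0],
  [0,0,0.04,0,0,0,0],
  [0,0,0.04,0,0,0,0],
  [0,0,0.04,0,0,0,0],
])

```text
t: 11.6
eef_pos: [0.4999, -0.1201, 0.0641]
orientation: [180.0, -0.1, -176.1]
force: [-6.9, -0.1, 3.3]
finger_gap: 0.005
gripper_force: 2.7
```

Request:
drive_tool([
  [0,0,0.04,0,0,0,0],
  [0,0,0.04,0,0,0,0],
  [0,0,0.04,0,0,0,0],
  [0,0,0.04,0,0,0,0],
  [0,0,0.04,0,0,0,0],
  [0,0,0.04,0,0,0,0],
  [0,0,0.04,0,0,0,0],
  [0,0,0.04,0,0,0,0],
])

```text
t: 12.27
eef_pos: [0.4992, -0.1202, 0.0737]
orientation: [180.0, -0.1, -176.1]
force: [-7.7, -0.2, 6.4]
finger_gap: 0.001
gripper_force: 3.8
```

Request:
drive_tool([
  [0,0,0.04,0,0,0,0],
  [0,0,0.04,0,0,0,0],
  [0,0,0.04,0,0,0,0],
  [0,0,0.04,0,0,0,0],
  [0,0,0.04,0,0,0,0],
  [0,0,0.04,0,0,0,0],
  [0,0,0.04,0,0,0,0],
  [0,0,0.04,0,0,0,0],
])

```text
t: 12.93
eef_pos: [0.4991, -0.1202, 0.0833]
orientation: [180.0, -0.1, -176.1]
force: [-9.2, -0.9, 6.7]
finger_gap: 0.002
gripper_force: 4.4
```

Request:
drive_tool([
  [0,0,0.04,0,0,0,0],
  [0,0,0.04,0,0,0,0],
  [0,0,0.04,0,0,0,0],
  [0,0,0.04,0,0,0,0],
  [0,0,0.04,0,0,0,0],
  [0,0,0.04,0,0,0,0],
  [0,0,0.04,0,0,0,0],
  [0,0,0.04,0,0,0,0],
])

```text
t: 13.6
eef_pos: [0.4995, -0.1202, 0.0931]
orientation: [180.0, -0.1, -176.1]
force: [-8.5, 1.3, 8.5]
finger_gap: 0.008
gripper_force: 4.6
```

Request:
drive_tool([
  [0,0,0.04,0,0,0,0],
  [0,0,0.04,0,0,0,0],
  [0,0,0.04,0,0,0,0],
  [0,0,0.04,0,0,0,0],
  [0,0,0.04,0,0,0,0],
  [0,0,0.04,0,0,0,0],
  [0,0,0.04,0,0,0,0],
  [0,0,0.04,0,0,0,0],
])

```text
t: 14.27
eef_pos: [0.5004, -0.1202, 0.1031]
orientation: [180.0, -0.0, -176.1]
force: [-6.7, 0.9, 8.8]
finger_gap: 0.007
gripper_force: 4.5
```

Request:
drive_tool([
  [0,0,0.04,0,0,0,0],
  [0,0,0.04,0,0,0,0],
  [0,0,0.04,0,0,0,0],
  [0,0,0.04,0,0,0,0],
  [0,0,0.04,0,0,0,0],
  [0,0,0.04,0,0,0,0],
  [0,0,0.04,0,0,0,0],
  [0,0,0.04,0,0,0,0],
])

```text
t: 14.93
eef_pos: [0.5019, -0.1201, 0.1132]
orientation: [-180.0, 0.2, -176.0]
force: [-2.7, 1.1, 8.6]
finger_gap: 0.008
gripper_force: 4.2
```

Request:
drive_tool([
  [0,0,0.04,0,0,0,0],
  [0,0,0.04,0,0,0,0],
  [0,0,0.04,0,0,0,0],
  [0,0,0.04,0,0,0,0],
  [0,0,0.04,0,0,0,0],
  [0,0,0.04,0,0,0,0],
  [0,0,0.04,0,0,0,0],
  [0,0,0.04,0,0,0,0],
])

```text
t: 15.6
eef_pos: [0.5005, -0.1201, 0.1218]
orientation: [-180.0, 0.0, -176.1]
force: [-0.6, 0.3, -0.1]
finger_gap: 0.005
gripper_force: 0.0
```

The paddle came free at rest with no load, so the lid is down. Next, the cam lock.

Request:
drive_tool([
  [0,0,0.65,0,0,0,0],
  [0,0,0.65,0,0,0,0],
  [0,0,0.65,0,0,0,0],
  [0,0,0.65,0,0,0,0],
  [0.62,0.58,0,0,0,0,0],
  [0.62,0.58,0,0,0,0,0],
  [0.62,0.58,0,0,0,0,0],
  [0.62,0.58,0,0,0,0,0],
])

```text
t: 16.27
eef_pos: [0.5757, -0.0497, 0.2001]
orientation: [180.0, 0.0, -176.1]
force: [-0.2, -0.6, 0.1]
finger_gap: 0.004
gripper_force: 0.0
```

Request:
drive_tool([
  [0.62,0.58,0,0,0,0,0],
  [0.62,0.58,0,0,0,0,0],
  [0.62,0.58,0,0,0,0,0],
  [0.62,0.58,0,0,0,0,0],
  [0,0,-0.3,0,0,0,0],
  [0,0,0,0,0,0,0],
  [0,0,0,0,0,0,0],
  [0,0,0,0,0,0,0],
])

```text
t: 16.93
eef_pos: [0.6485, 0.0176, 0.1908]
orientation: [-180.0, -0.0, -176.2]
force: [-0.4, -0.3, -0.4]
finger_gap: 0.006
gripper_force: 0.0
```

Run:
```python
from h import *
p=optics.snapshot("scene");cv2.imwrite("pics/s3.png",cv2.resize(p["color"][150:370,180:450,::-1],None,fx=2.5,fy=2.5))
for l,z in dict(paddle=.105,lock_hub=.152,lock_tip=.152).items():
    for q in tip_of(p,l)[:1]:print(l,np.round(q["xy"]),round(q["score"],2),onz(p,q["xy"],z).round(4))
s=r.sense();print(s["t"],s["joint_positions"])
```

```text
paddle [219. 251.] 0.76 [ 0.5072 -0.1211  0.105 ]
lock_hub [300. 242.] 0.53 [0.5967 0.0366 0.152 ]
lock_tip [317. 257.] 0.64 [0.6483 0.0515 0.152 ]
17.1333 [-20.87385433  28.87380247  21.6864395   91.76180918 -11.7135555
  61.57161953  97.83194511]
```

View pics/s3.png

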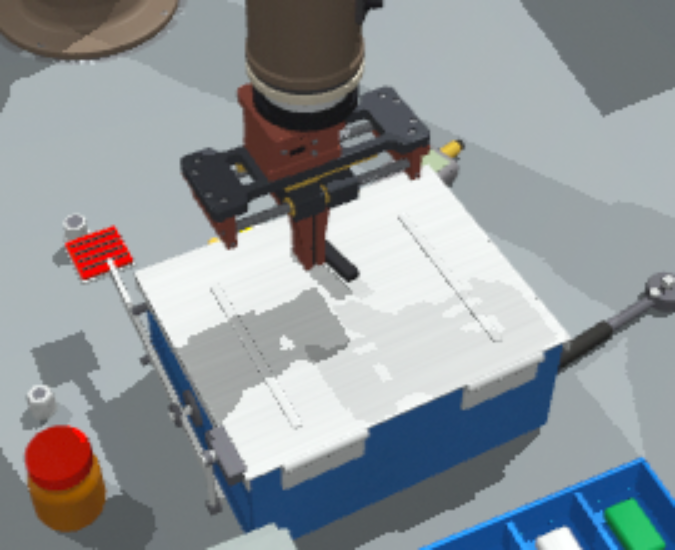

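The crop shows the lid shut and flat and the paddle level at (97,253). The closed fingers stand just right of the black handle, at (310,260) against the handle's (340,260). I'll lower and push.

Request:
drive_tool([
  [0,-0.04,-0.36,0,0,0,0],
  [0,-0.04,-0.36,0,0,0,0],
  [0,-0.04,-0.36,0,0,0,0],
  [0,-0.04,-0.36,0,0,0,0],
  [-0.02,0.15,0,0,0,0,0],
  [-0.02,0.15,0,0,0,0,0],
  [-0.02,0.15,0,0,0,0,0],
  [-0.02,0.15,0,0,0,0,0],
])

```text
t: 17.8
eef_pos: [0.6472, 0.0332, 0.148]
orientation: [180.0, 0.0, -176.0]
force: [0.8, 0.8, 0.6]
finger_gap: 0.01
gripper_force: 0.0
```

Request:
drive_tool([
  [0,0.19,0,0,0,0,0],
  [0,0.19,0,0,0,0,0],
  [0,0.19,0,0,0,0,0],
  [-0.065,0.18,0,0,0,0,0],
  [-0.065,0.18,0,0,0,0,0],
  [-0.065,0.18,0,0,0,0,0],
  [0,0,0,0,0,0,0],
  [0,0,0,0,0,0,0],
])

```text
t: 18.47
eef_pos: [0.6408, 0.0669, 0.1476]
orientation: [179.9, 0.0, -176.0]
force: [0.3, -0.0, 0.1]
finger_gap: 0.006
gripper_force: 0.0
```

Request:
drive_tool([
  [-0.127,0.12,0,0,0,0,0],
  [-0.127,0.12,0,0,0,0,0],
  [-0.127,0.12,0,0,0,0,0],
  [-0.117,0.08,0,0,0,0,0],
  [-0.117,0.08,0,0,0,0,0],
  [-0.14,0.06,0,0,0,0,0],
  [-0.14,0.06,0,0,0,0,0],
  [0,0,0,0,0,0,0],
])

```text
t: 19.13
eef_pos: [0.614, 0.0852, 0.1478]
orientation: [180.0, 0.1, -176.0]
force: [2.5, -0.8, -0.4]
finger_gap: 0.007
gripper_force: 0.9
```

Run:
```python
from h import *
p=optics.snapshot("scene");cv2.imwrite("pics/s4.png",cv2.resize(p["color"][180:310,230:390,::-1],None,fx=4,fy=4))
for l,z in dict(lock_hub=.152,lock_tip=.152).items():
    for q in tip_of(p,l)[:1]:print(l,np.round(q["xy"]),round(q["score"],2),onz(p,q["xy"],z).round(4))
```

```text
lock_hub [300. 240.] 0.74 [0.5891 0.0404 0.152 ]
lock_tip [323. 234.] 0.55 [0.5936 0.0919 0.152 ]
```

View pics/s4.png

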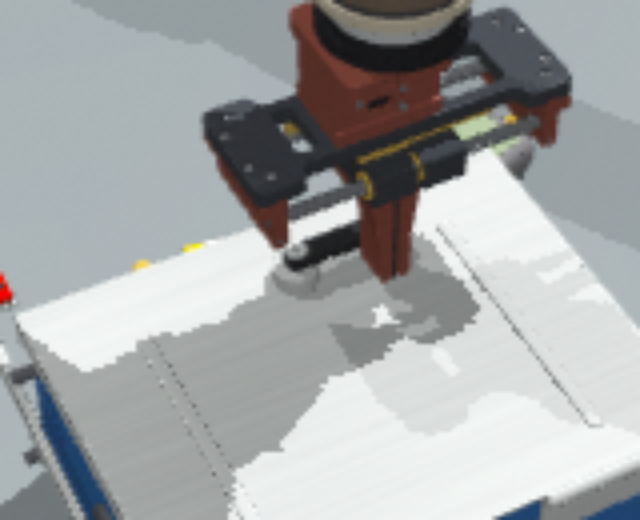

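The handle is nearly along the front edge, from its hub at (295,255) to the fingers at (370,235). I'll push on in small steps to the stop.

Request:
drive_tool([
  [-0.07,0,0,0,0,0,0],
  [-0.07,0,0,0,0,0,0],
  [-0.07,0,0,0,0,0,0],
  [0,0,0,0,0,0,0],
  [0,0,0,0,0,0,0],
  [0,0,0,0,0,0,0],
  [0,0,0,0,0,0,0],
  [0,0,0,0,0,0,0],
])

```text
t: 19.95
eef_pos: [0.6132, 0.0851, 0.1491]
orientation: [-180.0, 0.7, -176.1]
force: [16.9, 0.4, -4.9]
finger_gap: 0.008
gripper_force: 8.7
```

The handle is on its stop: 17 N with no further travel. I'll back off, rise and check.

Request:
drive_tool([
  [0.2,0,0,0,0,0,0],
  [0.3,0,0,0,0,0,0],
  [0.3,0,0,0,0,0,0],
  [0,0,0.5,0,0,0,0],
  [0,0,0.9,0,0,0,0],
  [0,0,0.9,0,0,0,0],
  [0,0,0.9,0,0,0,0],
  [0,0,0.5,0,0,0,0],
])

```text
t: 20.62
eef_pos: [0.6327, 0.0848, 0.2614]
orientation: [180.0, 0.1, -176.1]
force: [-0.1, 0.8, 0.6]
finger_gap: 0.005
gripper_force: 0.0
```

Request:
drive_tool([
  [-0.6,0.8,0,0,0,0,0],
  [-0.6,0.8,0,0,0,0,0],
  [-0.6,0.8,0,0,0,0,0],
  [-0.6,0.8,0,0,0,0,0],
  [-0.6,0.8,0,0,0,0,0],
  [-0.6,0.8,0,0,0,0,0],
  [-0.6,0.8,0,0,0,0,0],
  [0,0,0,0,0,0,0],
])

```text
t: 21.28
eef_pos: [0.5017, 0.2589, 0.2581]
orientation: [179.9, -0.2, -175.6]
force: [-0.7, 0.4, 0.1]
finger_gap: 0.006
gripper_force: 0.0
```

Run:
```python
from h import *
P=[optics.snapshot(c) for c in("scene","side")]
cv2.imwrite("pics/s5.png",cv2.resize(P[0]["color"][180:370,180:450,::-1],None,fx=2.8,fy=2.8))
for p in P:
  for l,z in dict(paddle=.105,lock_hub=.152,lock_tip=.152).items():
    for q in tip_of(p,l)[:1]:print(l,np.round(q["xy"]),round(q["score"],2),onz(p,q["xy"],z).round(4))
```

```text
paddle [221. 249.] 0.62 [ 0.5016 -0.1139  0.105 ]
lock_hub [305. 241.] 0.78 [0.5962 0.047  0.152 ]
lock_tip [322. 234.] 0.65 [0.5937 0.0885 0.152 ]
paddle [328. 313.] 0.6 [ 0.5057 -0.1098  0.105 ]
lock_hub [340. 238.] 0.59 [0.5896 0.0411 0.152 ]
lock_tip [335. 224.] 0.72 [0.6002 0.0939 0.152 ]
```

View pics/s5.png

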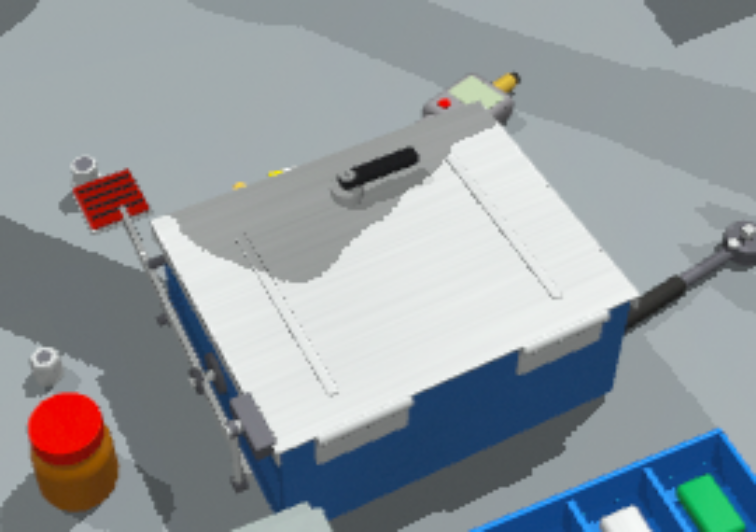

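The lid is flat and the handle, (345,180)–(417,155), runs parallel to the front edge. The paddle is up and nothing else has moved.

```bash
python3 -c "
from h import *
print(ticket.finish_job())"
```

```text
the job is handed in; nothing more can be done
None
```

The job is handed in (no verdict was returned): I opened the lid fully with the lever, held it about 4 s, lowered it over about 4 s, and pushed the cam lock to its locked stop; the final picture shows the lid shut, the handle along the front edge and nothing else visibly moved.

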